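Index the gear-test turntable to its mark and lock it

ROBOT

A 7-joint arm with a two-finger parallel gripper is mounted at the origin on a cart in front of the work surface, level with it; the furniture and walls round the work are solid. World frame = base frame: x ahead of the robot, y to its left, z up, the work surface at z = 0. Lengths are in m, angles in rad, forces in N, time in s.
With the tool pointing down it reaches from about 0.35 to 0.9 m from the base axis. Payload 8.1 kg.
Tool frame: the origin (TCP) lies on the centre line of the jaws, within the pads' length; the fingertips stand 19 mm ahead of it and the grasp point (between the pads) is the TCP (arm.tip_reach is the distance from the TCP to the fingertips, in m); z points along the fingers, y is the line along which they close (so a half turn about z gives the same grasp; the last joint's range is limited). The gripper opens to 92 mm and grips with 3 to 60 N. Pads are 19 mm wide; open, the fingers measure 130 mm over their backs; the gripper's body (75 mm by 190 mm) begins 47 mm behind the grasp point.
Start: joints at [-1.344, 0.434, 0.025, 1.573, -0.012, 1.134, -0.075], TCP at [0.202, 0.591, 0.246] pointing down, gripper open.
Joint ranges: [-2.62, 2.62], [-0.44, 2.09], [-1.27, 1.32], [0.08, 2.57], [-1.32, 4.46], [0.12, 2], [-2.74, 2.74]. Speed limits (rad/s): [2.22, 2.22, 3.01, 3.01, 3.14, 3.14, 3.14].

INTERFACE

Orientations are given as a rotation vector (axis times angle).
In Python, from cell import arm gives the robot as it stands.
- The arm moves only by the tool arm_command, never from a script. Its argument "targets" is a list that holds one entry, the list of rows, each a list of 6 numbers: the shift along the tool's x, y, z in m, then the turn, a rotation vector about the tool's x, y, z in rad. A call has 1 to 10 rows; each row shifts and turns the commanded pose from where the row before left it, along the tool's axes as they then stand; what a row does not reach is not made up. A row lasts 1/8 s, in which the tool goes at most 62.5 mm and 10.7 degrees, less where a joint would pass 70% of its speed; a pose out of reach is approached as far as the arm can. A call with a gripper value outside its range is refused whole. "jaw" is the finger opening in m, from 0 to 0.0918, set as the call begins (left out, the last holds). The fingers move at their own pace and stop on an object; "newtons" is the grip in N (left out, the last holds). Time passes only in rows, so rows that do not move let the fingers close. It gives the time, the measured TCP pose, the force, the opening and the grip force at its end, in the units of the state.
- arm.observe(): the state, without advancing time (a new reading comes with each control period).
- arm.get_image(name): name is "scene" or "top" or "wrist"; returns a dict with "pixels" (400x640x3 uint8, red, green, blue), "z_map" (400x640 float32, m along the optical axis (not along the pixel's ray), 0 where there is no reading), "fx", "fy", "cx", "cy" (pixels), "xyz" and "rotation" of the camera in the world; the wrist camera has in their place "T_tool_cam" (4x4, takes a point from camera to tool coordinates, whose origin is the TCP and whose axes are the flange's). Camera axes: x right, y down, z forward; pixel columns grow to the right and rows downward; lengths in m; the calibration is good to about 2 mm. A picture is of the moment at which its call begins: read the wrist's pose just before it.
- arm.sign_off(): hands the job in; it is judged then, once.
The state is a dict: "clock": time; "joints": joint angles; "dq": joint speeds; "joint_efforts": joint torques, N m; "position": TCP position; "ee_rot": TCP orientation; "force": force on the tool from outside, world axes, zero at the start; "ft_torque": the same for the moment, N m; "width": opening from 0.0 (shut) to 1.0 (fully open); "gripper_force": force on a finger pad.
Only numpy, scipy, OpenCV 4.12 (cv2) and the standard library are available. Lean on these libraries where they do the work, as an engineer would, in place of code of your own. Each camera call takes 0.05 s, during which the arm holds its last target. There are 200 camera calls.

TASK

Turn the small turntable by gently pushing on one of its four steel arms with a fingertip, until its white pointer stands opposite the red mark on the ring; then push the orange lock lever clockwise all the way round to its stop. Only push, grasp nothing: do not touch the gear lying on the turntable, do not shift the red mark, and leave the loose things around it where they are.

Things in the scene. Friction and masses are not known exactly. Their poses are not given: they have to be found in the camera images.
- axis (a point): Turntable's vertical axis at its top face, 34 mm above the table. Below: fixed grey ring, radius 95 mm, 12 mm high, with a tongue 60 mm wide, 12 mm high running out to the lock lever, along this frame's +y (the base's frame, z up). The dark steel turntable, radius 66 mm, turns both ways and stays where it is left (friction 0.12 N m, about 1 N at 115 mm radius).
- ball_end (a point): Centre of the black ball at the end of the arm along the turntable's +x axis, 138 mm from the axis, 29 mm above the table. The pointer is 45 degrees anticlockwise of this arm.
- pointer_tip (a point): Tip of the white pointer on the rim of the turntable, half-way between two arms, 80 mm from the axis, 19 mm above the table; a white line on the turntable's top face leads out to it. It turns with the turntable.
- mark_tip (a point): Inner tip of the red mark, a red clip (19 x 16 x 19 mm, top 20 mm above the table) sitting stiffly on the ring's edge, out to radius 100 mm. The tip is 80 mm from the axis, 19 mm above the table: where the pointer's tip should stand. At the start it is 45 to 112 degrees anticlockwise of the pointer. It must not be moved.
- lock_pivot (a point): Pivot axis of the lock lever, on the tongue 205 mm from the turntable's axis, at the height of the lever's grip (30 mm above the table).
- lever_tip (a point): Middle of the orange lock lever's thick end, 72 mm from the pivot, 30 mm above the table; the thick end is 16 mm in diameter and covers 54 to 90 mm from the pivot; its underside is 22 mm above the table, and bare table lies below it.
- lock (a joint): Lock lever, rad, clockwise seen from above positive. At 0 (open) the lever points along the base's -x axis; at 1.4 it is at its stop (locked), pointing nearly outward along the base's +y axis. Starts between 0 and 0.25. It stays where it is left; light friction (0.08 N m).
- spur_gear: Steel spur gear, 49 mm across, 18 mm high, lying loose near the middle of the turntable's top; origin at the centre of its underside. It rides along and is not to be touched.
- bronze_bush: Bronze flanged bush, 34 mm across, 29 mm high, loose on the table; leave alone. Origin under its centre.
- loupe: Black watch loupe, 33 mm across, 32 mm high, loose on the table; leave alone. Origin under its centre.
- ring_gauge: Steel setting ring, 50 mm across, 16 mm high, loose on the table; leave alone. Origin under its centre.
- turntable: The turntable with its four level steel arms, 9 mm round bars at right angles, centre line 29 mm above the table, from the rim (radius 66 mm) to black balls (18 mm diameter) centred at radius 138 mm. Beyond radius 100 mm only bare table is below, except at the tongue. Origin on the axis at table level; arms along its +x, +y, -x and -y.

How it is judged:
On the way, in this order (a step that is already met when the one before it is completed fails the run):
1. a finger pushes on one of the turntable's arms (contact force between the fingers and turntable above 0.3 N and horizontal distance between the grasp point and axis above 0.085 m), for 0.1 s.
2. the pointer stands still opposite the red mark, the lock lever not yet turned (horizontal distance between pointer_tip and mark_tip below 0.008 m and value of joint lock below 0.6 rad and angular speed of turntable below 0.03 rad/s), for 0.3 s.
3. the lock lever is round at its stop (value of joint lock above 1.28 rad), for 0.1 s.
At the end, for the whole second after the job is handed in: The white pointer's tip is within 8 mm (about 6 degrees) of the red mark's tip and still, the lock lever is turned past 1.28 rad (stop at 1.4), and the gear lies flat on the turntable within 30 mm of its axis (horizontal distance between pointer_tip and mark_tip below 0.008 m and value of joint lock above 1.28 rad and horizontal distance between spur_gear and axis below 0.03 m and angle between spur_gear's own z axis and vertical below 0.1 rad and angular speed of turntable below 0.03 rad/s); the robot touches nothing.
It fails at once if the gear is touched by the robot (contact force between any of the fingers, the arm and spur_gear above 0.3 N).
It fails at once if the gear is lifted (height (world z) of spur_gear above 0.042 m).
It fails at once if the red mark is shifted by more than 6 mm (distance of mark_tip from where it was at the start of the episode above 0.006 m).
It fails at once if a loose thing beside the turntable is moved by more than 15 mm (distance of any of bronze_bush, loupe, ring_gauge from where it was at the start of the episode above 0.015 m).
It fails at once if the turntable or one of its arms is squeezed or shoved with more than 40 N (contact force between the fingers and turntable above 40 N).
It also fails if it takes over 58 s, if anything falls off the work surface, if the arm or the gripper's body presses on something with over 40 N, if the wrist force passes 120 N, or if a joint passes its speed limit or range.

## Working session

There is one attempt and no reset: what is moved stays moved. The work goes in short steps, Python scripts to look and compute and a tool call to move; the robot and the scene stay as the last step left them, time stands still between calls to the robot, and variables do not carry over. Pictures are saved under pics/ and viewed, at most 10 in all, crops included, and the job is handed in when it is done.

Besides the shell and the picture viewer there is one more tool, called after "Emit:" in YAML: its name, and indented under it one key for each argument. arm_command: Moves the arm, as the interface text tells. Its arguments: {"type":"object","properties":{"targets":{"type":"array","items":{"type":"array","items":{"type":"array","items":{"type":"number"}}}},"jaw":{"type":"number"},"newtons":{"type":"number"}},"required":["targets"]}

```bash
mkdir -p pics
cat > h.py <<'E'
import numpy as np, cv2
from cell import arm
from scipy.spatial.transform import Rotation as R
def cam(name):
    s=arm.observe(); im=arm.get_image(name)
    if name=="wrist":
        T=np.array(im["T_tool_cam"]); Rw=R.from_rotvec(s["ee_rot"]).as_matrix()
        im["R"]=Rw@T[:3,:3]; im["t"]=Rw@T[:3,3]+np.array(s["position"])
    else:
        r=np.array(im["rotation"],float)
        im["R"]=r if r.shape==(3,3) else R.from_rotvec(r).as_matrix(); im["t"]=np.array(im["xyz"])
    return im
def ray(im,u,v,z):
    d=im["R"]@np.array([(u-im["cx"])/im["fx"],(v-im["cy"])/im["fy"],1]); return im["t"]+d*(z-im["t"][2])/d[2]
def save(im,f): cv2.imwrite("pics/"+f,cv2.cvtColor(im["pixels"],cv2.COLOR_RGB2BGR))
E
python3 - <<'E'
from h import *
im=cam("top"); save(im,"top0.png"); print(im["rotation"],im["xyz"],im["fx"]); print(arm.observe())
E
```

```text
[-2.12620801  2.13966852 -0.13099785] [ 0.44928759 -0.04735547  1.03367152] 416.06770374842233
{'clock': 0.05, 'joints': array([-1.34360266,  0.4352095 ,  0.02498757,  1.57410826, -0.0116029 ,
        1.13396348, -0.07510572]), 'dq': array([-0.00010314, -0.00071457, -0.00036983, -0.00128328, -0.00043129,
        0.00209553, -0.00174472]), 'joint_efforts': array([ 3.06264701e-03, -6.69771123e+01,  9.88852344e-01, -3.15498555e+01,
       -6.08005165e-02,  3.74119263e-02,  3.03959848e-05]), 'position': array([0.20230924, 0.59084788, 0.24494916]), 'ee_rot': array([-5.15815553e-01, -3.09884481e+00,  2.41820479e-03]), 'force': array([0.28463276, 0.17755074, 0.02917727]), 'ft_torque': array([ 0.00757743, -0.01334404, -0.00940751]), 'gripper_force': 0.0, 'width': 1.0031771614058547}
```

View pics/top0.png

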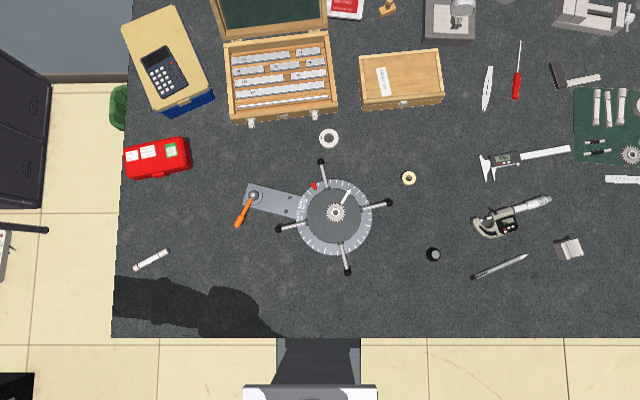

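The top view shows the turntable at about (336,214), balls at (321,161), (389,202), (347,272) and (278,229), the red mark at (313,186), the pointer near (350,190), and the lever from (253,196) to (238,225). Next I'll get accurate positions.

Run:
```python
from h import *
im=cam("top"); p=im["pixels"]
c=p[140:290,220:450]; cv2.imwrite("pics/crop0.png",cv2.cvtColor(cv2.resize(c,None,fx=3.4,fy=3.4,interpolation=cv2.INTER_CUBIC),cv2.COLOR_RGB2BGR))
hsv=cv2.cvtColor(p,cv2.COLOR_RGB2HSV)
def blobs(m,name,z,amin=4):
    n,l,s,ce=cv2.connectedComponentsWithStats(m.astype(np.uint8))
    for i in range(1,n):
        x,y=ce[i]
        if s[i,4]>=amin and 220<x<450 and 120<y<290: print(name,s[i],ce[i].round(1),ray(im,x,y,z).round(4))
blobs((p.max(2)<45),"black",.029,12)
blobs((hsv[...,0]<5)&(hsv[...,1]>170)&(hsv[...,2]>90),"red",.02)
blobs((hsv[...,0]>=6)&(hsv[...,0]<18)&(hsv[...,1]>170)&(hsv[...,2]>90),"orange",.03)
blobs((p.min(2)>215),"white",.034,4)
```

```text
black [317 158   8   7  33] [320.2 161.2] [ 0.6879 -0.0292  0.029 ]
black [385 199   8   7  37] [388.7 201.9] [ 0.5851 -0.1948  0.029 ]
black [275 224   6   9  34] [277.8 228.5] [0.5221 0.0744 0.029 ]
black [426 247  14  14  81] [430.4 253.5] [ 0.4604 -0.2899  0.029 ]
black [344 266   7  10  38] [347.3 271.3] [ 0.4195 -0.0921  0.029 ]
red [310 182   7   8  30] [313.2 185.3] [ 0.6291 -0.0114  0.02  ]
orange [234 198  18  30 157] [242.1 214.2] [0.5574 0.1618 0.03  ]
white [249 119   4   5  16] [250.5 121.2] [0.7912 0.1451 0.034 ]
white [250 125   3   2   4] [251.  125.8] [0.7794 0.1436 0.034 ]
white [319 129  19  18 169] [328.5 138. ] [ 0.7454 -0.0502  0.034 ]
white [341 189  10  15  43] [345.7 195.4] [ 0.601  -0.0905  0.034 ]
white [298 201   4   7  12] [300.1 204.2] [0.5803 0.0202 0.034 ]
white [376 205   3   2   4] [376.8 205.2] [ 0.5764 -0.1652  0.034 ]
white [302 206   2   3   4] [302.8 207.2] [0.5729 0.0137 0.034 ]
white [372 206   3   2   4] [372.8 206.2] [ 0.574  -0.1555  0.034 ]
white [331 208   9   9  40] [335.2 211.6] [ 0.5617 -0.0647  0.034 ]
white [293 225   3   2   4] [294.  225.2] [0.5294 0.0347 0.034 ]
white [297 224   3   2   4] [298.  224.2] [0.5317 0.0251 0.034 ]
white [367 225   3   2   4] [368.2 225.2] [ 0.5282 -0.1436  0.034 ]
white [285 227   3   2   4] [285.8 227.2] [0.5247 0.0546 0.034 ]
white [289 226   3   2   5] [289.8 226.4] [0.5267 0.0449 0.034 ]
white [307 239   4   5   8] [308.5 241. ] [ 4.914e-01 -2.000e-04  3.400e-02]
white [357 239   4   5   8] [358.5 241. ] [ 0.4908 -0.1196  0.034 ]
white [312 245   2   3   4] [312.5 246. ] [ 0.4795 -0.0097  0.034 ]
white [354 245   2   3   4] [354.5 246. ] [ 0.479  -0.1099  0.034 ]
white [324 248   2   6   6] [324.5 250.5] [ 0.4687 -0.0383  0.034 ]
```

View pics/crop0.png

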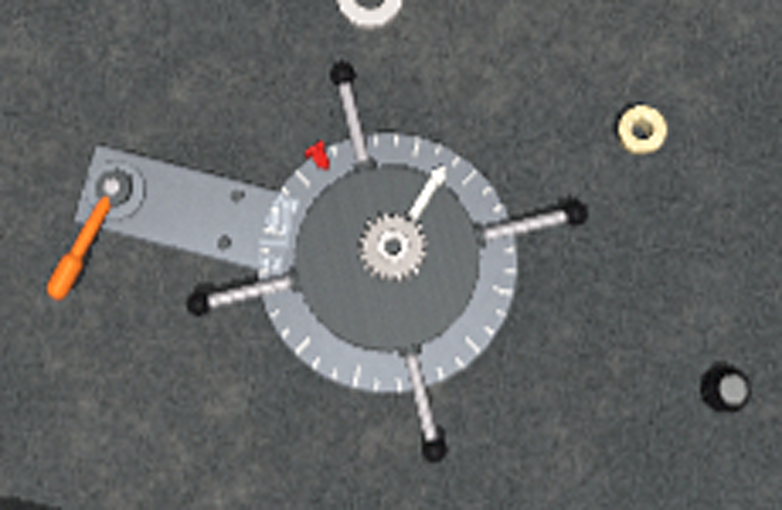

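```bash
cat >> h.py <<'E'
def plan(tgt,yaw,n,cur=None):
    """straight line to tgt with tool x at heading yaw (deg), tool down; rounded tool-frame rows"""
    s=arm.observe(); p=np.array(s["position"]); M=R.from_rotvec(s["ee_rot"])
    x=M.as_matrix()[:,0]; y0=np.degrees(np.arctan2(x[1],x[0])); dy=(yaw-y0+180)%360-180
    p0=p.copy(); c=np.radians(y0); q=p.copy(); rows=[]
    for i in range(1,n+1):
        t=p0+(np.array(tgt)-p0)*i/n; d=t-q; X=np.array([np.cos(c),np.sin(c),0]); Y=np.array([np.sin(c),-np.cos(c),0])
        r=[round(float(d@X),4),round(float(d@Y),4),round(float(-d[2]),4)]
        q=q+X*r[0]+Y*r[1]-np.array([0,0,r[2]])
        w=np.radians(y0+dy*i/n)-c; r+= [0,0,round(float(-w),3)]; c-=r[5]; rows.append(r)
    print("from",p.round(4),"yaw",round(y0,2)); 
    for k in range(0,n,10): print(rows[k:k+10])
E
python3 - <<'E'
from h import *
plan([.545,-.155,.21],13.2,18)
E
```

```text
from [0.2023 0.5909 0.245 ] yaw 161.1
[[-0.0314, -0.033, 0.0019, 0, 0, 0.143], [-0.0359, -0.0283, 0.002, 0, 0, 0.144], [-0.0395, -0.0227, 0.0019, 0, 0, 0.143], [-0.0423, -0.017, 0.002, 0, 0, 0.144], [-0.0443, -0.0107, 0.0019, 0, 0, 0.143], [-0.0454, -0.0042, 0.002, 0, 0, 0.143], [-0.0456, 0.0023, 0.0019, 0, 0, 0.144], [-0.0447, 0.0088, 0.002, 0, 0, 0.143], [-0.0431, 0.015, 0.0019, 0, 0, 0.144], [-0.0404, 0.0211, 0.0019, 0, 0, 0.143]]
[[-0.037, 0.0266, 0.002, 0, 0, 0.143], [-0.0329, 0.0317, 0.0019, 0, 0, 0.144], [-0.0279, 0.036, 0.002, 0, 0, 0.143], [-0.0226, 0.0396, 0.0019, 0, 0, 0.144], [-0.0166, 0.0425, 0.002, 0, 0, 0.143], [-0.0104, 0.0444, 0.0019, 0, 0, 0.144], [-0.0039, 0.0454, 0.002, 0, 0, 0.143], [0.0026, 0.0456, 0.0019, 0, 0, 0.143]]
```

Emit:
arm_command:
  targets:
    - [[-0.031,-0.033,0.002,0,0,0.143],[-0.036,-0.028,0.002,0,0,0.144],[-0.04,-0.023,0.002,0,0,0.143],[-0.042,-0.017,0.002,0,0,0.144],[-0.044,-0.011,0.002,0,0,0.143],[-0.045,-0.004,0.002,0,0,0.143],[-0.046,0.002,0.002,0,0,0.144],[-0.045,0.009,0.002,0,0,0.143],[-0.043,0.015,0.002,0,0,0.144],[-0.04,0.021,0.002,0,0,0.143]]
  jaw: 0

```text
clock: 1.35
position: [0.3925, 0.1758, 0.2256]
ee_rot: [-2.43, -1.991, 0.0]
force: [-0.2, 0.7, -0.1]
width: 0.01
gripper_force: 0.0
```

Emit:
arm_command:
  targets:
    - [[-0.037,0.027,0.002,0,0,0.143],[-0.033,0.032,0.002,0,0,0.144],[-0.028,0.036,0.002,0,0,0.143],[-0.023,0.04,0.002,0,0,0.144],[-0.017,0.042,0.002,0,0,0.143],[-0.01,0.044,0.002,0,0,0.144],[-0.004,0.045,0.002,0,0,0.143],[0.003,0.046,0.002,0,0,0.143],[0,0,0,0,0,0]]

```text
clock: 2.48
position: [0.5452, -0.1584, 0.2094]
ee_rot: [3.119, 0.351, -0.001]
force: [-1.1, 0.2, 0.1]
width: 0.007
gripper_force: 0.0
```

Run:
```python
from h import *
s=arm.observe(); print(s["clock"],s["joints"].round(2),s["width"],s["force"])
im=cam("wrist"); save(im,"w1.png")
plan([.545,-.155,.21],13.2,2)
```

```text
2.475 [-0.38  0.46  0.82  1.81 -0.38  1.04 -0.77] 0.007429158189171803 [-1.10462776  0.16751866  0.05124035]
from [ 0.5447 -0.1562  0.2092] yaw 13.07
[[0.0003, -0.0005, -0.0004, 0, 0, -0.001], [0.0003, -0.0006, -0.0004, 0, 0, -0.001]]
```

View pics/w1.png

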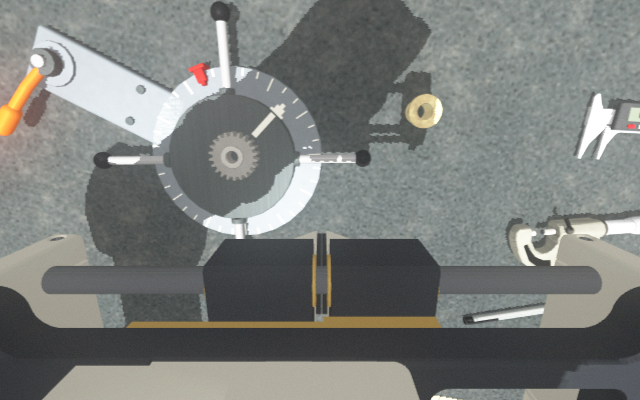

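The wrist view shows balls at (220,12), (363,158) and (102,160), the mark at (200,74), the pointer tip at (281,107), the pivot at (40,61), the lever end at (8,125), and the fingers out of the way at the bottom. I'll measure the angles here.

```bash
cat >> h.py <<'E'
def meas():
    im=cam("wrist"); p=im["pixels"]; hsv=cv2.cvtColor(p,cv2.COLOR_RGB2HSV); out={"im":im}
    def bl(m,name,z,a0,a1,ymax=235):
        n,l,s,ce=cv2.connectedComponentsWithStats(m.astype(np.uint8))
        for i in range(1,n):
            if a0<s[i,4]<a1 and ce[i][1]<ymax: print(name,s[i],ce[i].round(1),ray(im,*ce[i],z).round(4))
    bl(p.max(2)<28,"black",.029,120,500)
    bl((hsv[...,0]<5)&(hsv[...,1]>150)&(hsv[...,2]>90),"red",.02,40,2000)
    bl((hsv[...,0]>=6)&(hsv[...,0]<20)&(hsv[...,1]>170)&(hsv[...,2]>90),"orange",.03,100,5000)
    return im
E
python3 - <<'E'
from h import *
im=meas()
for n,u,v,z in [("ptr",281,107,.022),("pivot",38,61,.035),("axisgear",232,156,.052),("bush",423,110,.029),("marktip",205,84,.019)]: print(n,ray(im,u,v,z).round(4))
E
```

```text
red [192  63  18  21 192] [202.   72.3] [ 0.6302 -0.0124  0.02  ]
orange [  2  74  44  60 519] [ 20.7 107.2] [0.5554 0.1591 0.03  ]
ptr [ 0.6152 -0.0975  0.022 ]
pivot [0.604  0.1365 0.035 ]
axisgear [ 0.5589 -0.0629  0.052 ]
bush [ 0.6452 -0.2406  0.029 ]
marktip [ 0.6198 -0.0164  0.019 ]
```

Run:
```python
from h import *
plan([.549,-.1724,.037],13.2,6)
```

```text
from [ 0.5445 -0.1547  0.2092] yaw 13.21
[[0.0001, 0.003, 0.0287, 0, 0, 0.0], [0.0, 0.0031, 0.0287, 0, 0, 0.0], [0.0001, 0.003, 0.0287, 0, 0, 0.0], [0.0, 0.0031, 0.0287, 0, 0, 0.0], [0.0001, 0.003, 0.0287, 0, 0, 0.0], [0.0, 0.0031, 0.0287, 0, 0, 0.0]]
```

Emit:
arm_command:
  targets:
    - [[0,0.003,0.029,0,0,0],[0,0.003,0.029,0,0,0],[0,0.003,0.029,0,0,0],[0,0.003,0.029,0,0,0],[0,0.003,0.029,0,0,0],[0,0.003,0.027,0,0,0],[0,0,0,0,0,0],[0,0,0,0,0,0]]

```text
clock: 3.58
position: [0.5494, -0.1714, 0.0386]
ee_rot: [-3.12, -0.364, -0.001]
force: [0.5, -0.2, 0.6]
width: 0.006
gripper_force: 0.0
```

Run:
```python
from h import *
im=cam("wrist"); save(im,"w2.png"); print(arm.observe()["force"]); plan([.549,-.1724,.037],13.2,1)
```

```text
[-0.46140704 -0.08217285  0.13205416]
from [ 0.5497 -0.1716  0.0389] yaw 13.28
[[-0.0009, 0.0006, 0.0019, 0, 0, 0.001]]
```

View pics/w2.png

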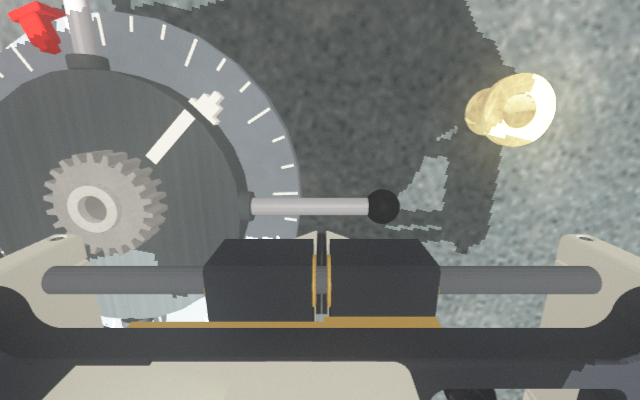

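Emit:
arm_command:
  targets:
    - [[0.003,0,0.001,0,0,0],[0.003,0,0,0,0,0],[0.003,0,0,0,0,0],[0.003,0,0,0,0,0],[0.003,0,0,0,0,0],[0.003,0,0,0,0,0],[0.0035,0.0005,0,0,0,-0.03],[0.0035,0.0005,0,0,0,-0.03],[0.0035,0.0005,0,0,0,-0.03],[0.0035,0.0005,0,0,0,-0.03]]

```text
clock: 4.88
position: [0.5807, -0.1659, 0.0366]
ee_rot: [-3.093, -0.551, 0.0]
force: [-1.9, 1.0, -0.6]
width: 0.002
gripper_force: 0.7
```

```bash
cat >> h.py <<'E'
AX=np.array([.5537,-.0604])
def rel():
    s=arm.observe(); x=R.from_rotvec(s["ee_rot"]).as_matrix()[:,0]; d=np.array(s["position"][:2])-AX
    print(s["clock"],"pos",np.round(s["position"],4),"yaw",np.degrees(np.arctan2(x[1],x[0])).round(1),"tang/rad",(d@x[:2]).round(4),(d@[x[1],-x[0]]).round(4),"F",s["force"].round(2))
E
python3 - <<'E'
from h import *
rel(); im=cam("wrist"); save(im,"w3.png")
E
```

```text
4.875 pos [ 0.5807 -0.1659  0.0366] yaw 20.2 tang/rad -0.0111 0.1083 F [-1.86  0.99 -0.6 ]
```

View pics/w3.png

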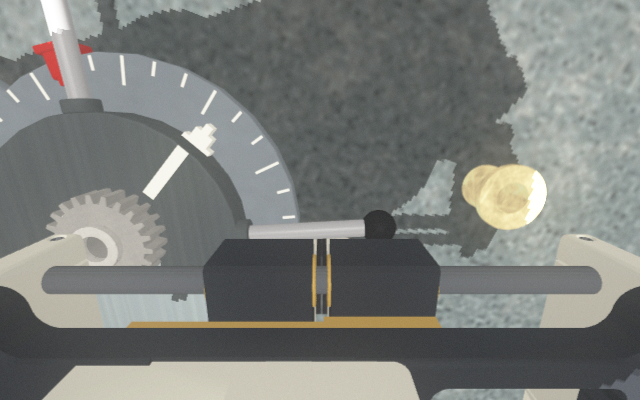

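Emit:
arm_command:
  targets:
    - [[0.0054,0.0004,0,0,0,-0.05],[0.0054,0.0004,0,0,0,-0.05],[0.0054,0.0004,0,0,0,-0.05],[0.0054,0.0004,0,0,0,-0.05],[0.0054,0.0004,0,0,0,-0.05],[0.0054,0.0004,0,0,0,-0.05],[0.0054,0.0004,0,0,0,-0.05],[0.0054,0.0004,0,0,0,-0.05],[0.0054,0.0004,0,0,0,-0.05],[0.0054,0.0004,0,0,0,-0.05]]

```text
clock: 6.18
position: [0.6278, -0.1401, 0.0367]
ee_rot: [2.859, 1.301, 0.0]
force: [-1.3, 0.2, -0.3]
width: 0.003
gripper_force: 0.7
```

Emit:
arm_command:
  targets:
    - [[0.0054,0.0004,0,0,0,-0.05],[0.0054,0.0004,0,0,0,-0.05],[0.0043,0.0003,0,0,0,-0.04],[0.0022,0.0002,0,0,0,-0.02],[0,0,0,0,0,0],[0,0,0,0,0,0]]

```text
clock: 6.92
position: [0.6395, -0.1274, 0.0369]
ee_rot: [2.749, 1.52, 0.001]
force: [-0.1, 0.1, 0.3]
width: 0.004
gripper_force: 0.0
```

Run:
```python
from h import *
rel(); im=meas(); save(im,"w4.png")
```

```text
6.925 pos [ 0.6395 -0.1274  0.0369] yaw 57.9 tang/rad -0.0111 0.1083 F [-0.08  0.11  0.26]
red [ 165   52   45   47 1101] [181.3  75. ] [ 0.6311 -0.0132  0.02  ]
```

View pics/w4.png

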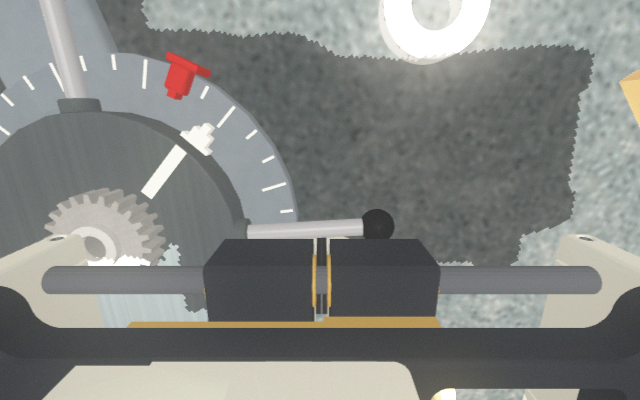

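The pointer tip is near (210,128), the mark tip near (176,98), and the ball near (377,224); about 15° are left.

Run:
```python
from h import *
im=meas()
for n,u,v,z in [("ptr",211,128,.021),("line0",150,190,.034),("ball",377,224,.029),("marktip",176,98,.02),("redc",181.3,75,.02)]:
    w=ray(im,u,v,z)[:2]-AX; print(n,(w+AX).round(4),np.hypot(*w).round(4),np.degrees(np.arctan2(w[1],w[0])).round(2))
```

```text
red [ 165   52   46   47 1100] [181.4  74.9] [ 0.6311 -0.0133  0.02  ]
ptr [ 0.6281 -0.041 ] 0.0769 14.61
line0 [ 0.5887 -0.0506] 0.0364 15.62
ball [ 0.6743 -0.1276] 0.138 -29.12
marktip [ 0.6221 -0.0201] 0.0793 30.51
redc [ 0.6311 -0.0133] 0.0906 31.36
```

Emit:
arm_command:
  targets:
    - [[0.0043,0.0003,0,0,0,-0.04],[0.0043,0.0003,0,0,0,-0.04],[0.0043,0.0003,0,0,0,-0.04],[0.0043,0.0003,0,0,0,-0.04],[0.0043,0.0003,0,0,0,-0.04],[0.0032,0.0002,0,0,0,-0.03],[0.0022,0.0002,0,0,0,-0.02],[0.0011,0.0001,0,0,0,-0.01],[0,0,0,0,0,0],[0,0,0,0,0,0]]

```text
clock: 8.28
position: [0.6529, -0.103, 0.0366]
ee_rot: [-2.528, -1.864, 0.0]
force: [-0.3, -0.1, 0.2]
width: 0.006
gripper_force: 0.2
```

Run:
```python
from h import *
rel(); im=meas(); save(im,"w5.png")
```

```text
8.275 pos [ 0.6529 -0.103   0.0366] yaw 72.8 tang/rad -0.0113 0.1074 F [-0.31 -0.15  0.18]
red [207  79  45  43 998] [225.5 100.9] [ 0.6314 -0.0123  0.02  ]
```

View pics/w5.png

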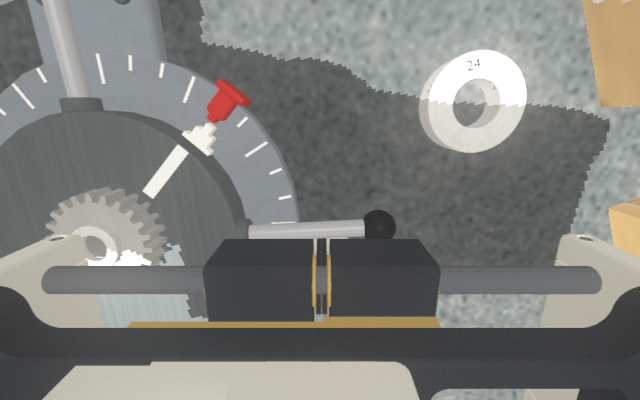

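Run:
```python
from h import *
im=meas()
for n,u,v,z in [("ptr",213,126,.02),("line0",150,190,.034),("ball",379,225,.029),("marktip",211,121,.02),("redc",225.5,101,.02)]:
    w=ray(im,u,v,z)[:2]-AX; print(n,(w+AX).round(4),np.hypot(*w).round(4),np.degrees(np.arctan2(w[1],w[0])).round(2))
```

```text
red [207  79  45  43 998] [225.4 100.9] [ 0.6313 -0.0123  0.02  ]
ptr [ 0.6207 -0.0217] 0.0774 30.01
line0 [ 0.5841 -0.0418] 0.0357 31.46
ball [ 0.6873 -0.0949] 0.138 -14.48
marktip [ 0.6207 -0.0191] 0.0787 31.63
redc [ 0.6314 -0.0124] 0.0913 31.74
```

The pointer is aligned with the mark to about 1°. Backing off and lifting.

Emit:
arm_command:
  targets:
    - [[-0.01,0,0,0,0,0],[-0.012,0,0,0,0,0],[0,0,-0.04,0,0,0],[0,0,-0.06,0,0,0],[0,0,-0.06,0,0,0],[0,0,0,0,0,0]]

```text
clock: 9.12
position: [0.6489, -0.1264, 0.2023]
ee_rot: [2.525, 1.859, 0.01]
force: [-0.3, 0.6, 0.6]
width: 0.004
gripper_force: 0.0
```

Run:
```python
from h import *
rel(); plan([.50,.13,.195],64.7,6)
im=cam("top"); p=im["pixels"]; hsv=cv2.cvtColor(p,cv2.COLOR_RGB2HSV)
m=((hsv[...,0]>=6)&(hsv[...,0]<18)&(hsv[...,1]>170)&(hsv[...,2]>90)); v,u=np.nonzero(m[190:240,225:265]); v+=190;u+=225
W=np.array([ray(im,a,b,.03)[:2] for a,b in zip(u,v)]); d=np.linalg.svd(W-W.mean(0))[2][0]; t=(W-W.mean(0))@d
print("dir",d,W.mean(0),W.mean(0)+d*t.min(),W.mean(0)+d*t.max(),"pivot top",ray(im,253.2,195,.035))
```

```text
9.125 pos [ 0.6489 -0.1264  0.2023] yaw 72.7 tang/rad -0.0348 0.1105 F [-0.25  0.55  0.62]
from [ 0.6489 -0.1264  0.2023] yaw 72.72
[[0.0334, -0.0364, 0.0012, 0, 0, 0.023], [0.0326, -0.0371, 0.0012, 0, 0, 0.024], [0.0317, -0.038, 0.0013, 0, 0, 0.023], [0.0308, -0.0386, 0.0012, 0, 0, 0.023], [0.0299, -0.0394, 0.0012, 0, 0, 0.024], [0.029, -0.04, 0.0012, 0, 0, 0.023]]
dir [-0.88453264  0.46647831] [0.55741888 0.16174305] [0.5971501  0.14078989] [0.52712205 0.17772077] pivot top [0.6037776  0.13462999 0.035     ]
```

Emit:
arm_command:
  targets:
    - [[0.033,-0.036,0.001,0,0,0.023],[0.033,-0.037,0.001,0,0,0.023],[0.032,-0.038,0.001,0,0,0.023],[0.031,-0.039,0.001,0,0,0.023],[0.03,-0.039,0.001,0,0,0.023],[0.029,-0.04,0.001,0,0,0.023],[0,0,0,0,0,0],[0,0,0,0,0,0]]

```text
clock: 10.18
position: [0.4974, 0.1314, 0.1899]
ee_rot: [2.651, 1.686, -0.003]
force: [0.1, 0.4, 0.6]
width: 0.005
gripper_force: 0.0
```

Run:
```python
from h import *
rel(); im=meas(); save(im,"w6.png"); print(arm.observe()["joints"].round(2))
plan([.526,.136,.035],62,8)
```

```text
10.175 pos [0.4974 0.1314 0.1899] yaw 64.9 tang/rad 0.1498 -0.1323 F [0.14 0.45 0.59]
orange [328 129  83  17 952] [363.4 137.1] [0.5576 0.1612 0.03  ]
[-0.71  0.33  0.45  1.94 -0.18  0.92 -0.61]
from [0.4979 0.1308 0.1901] yaw 64.82
[[0.0021, 0.0029, 0.0194, 0, 0, 0.006], [0.0021, 0.0029, 0.0194, 0, 0, 0.006], [0.0021, 0.0029, 0.0194, 0, 0, 0.006], [0.0021, 0.0029, 0.0193, 0, 0, 0.007], [0.0022, 0.0028, 0.0194, 0, 0, 0.006], [0.0022, 0.0028, 0.0194, 0, 0, 0.006], [0.0022, 0.0029, 0.0194, 0, 0, 0.006], [0.0022, 0.0028, 0.0194, 0, 0, 0.006]]
```

View pics/w6.png

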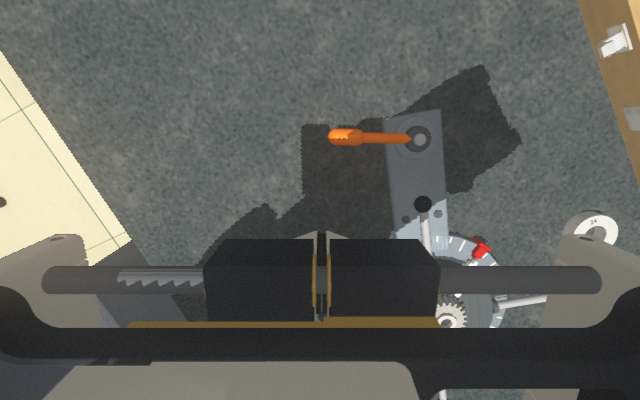

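The lever lies horizontally from (328,137) to the pivot at (420,139), square to the push direction. Descending behind it.

Emit:
arm_command:
  targets:
    - [[0.002,0.003,0.02,0,0,0.006],[0.002,0.003,0.02,0,0,0.006],[0.002,0.003,0.02,0,0,0.006],[0.002,0.003,0.02,0,0,0.006],[0.002,0.003,0.02,0,0,0.006],[0.002,0.003,0.02,0,0,0.006],[0.002,0.003,0.02,0,0,0.006],[0.002,0.002,0.015,0,0,0.006],[0,0,0,0,0,0],[0,0,0,0,0,0]]

```text
clock: 11.48
position: [0.5257, 0.1364, 0.0361]
ee_rot: [2.691, 1.621, 0.001]
force: [-0.6, -0.1, 0.2]
width: 0.005
gripper_force: 0.0
```

```bash
cat >> h.py <<'E'
P=np.array([.604,.1355])
def relp():
    s=arm.observe(); x=R.from_rotvec(s["ee_rot"]).as_matrix()[:,0]; d=np.array(s["position"][:2])-P
    print(s["clock"],np.round(s["position"],4),"yaw",np.degrees(np.arctan2(x[1],x[0])).round(1),"tang",(d@x[:2]).round(4),"rad",(d@[-x[1],x[0]]).round(4),"F",s["force"].round(2),"q",s["joints"].round(2))
E
python3 -c "
from h import *
relp()"
```

```text
11.475 [0.5257 0.1364 0.0361] yaw 62.1 tang -0.0358 rad 0.0696 F [-0.6  -0.12  0.25] q [-0.6   0.59  0.35  2.   -0.34  0.61 -0.51]
```

Emit:
arm_command:
  targets:
    - [[0.004,0,0.001,0,0,0],[0.004,0,0,0,0,0],[0.004,0,0,0,0,0],[0.004,0,0,0,0,0],[0.004,0,0,0,0,0],[0.0042,-0.0008,0,0,0,0.06],[0.0042,-0.0008,0,0,0,0.06],[0.0042,-0.0008,0,0,0,0.06],[0.0042,-0.0008,0,0,0,0.06],[0.0042,-0.0008,0,0,0,0.06]]

```text
clock: 12.72
position: [0.5429, 0.1738, 0.0345]
ee_rot: [-2.904, -1.198, 0.002]
force: [-0.2, -0.7, 1.0]
width: 0.006
gripper_force: 0.7
```

```bash
python3 -c "
from h import *
relp(); im=meas()"
```

```text
12.725 [0.5429 0.1738 0.0345] yaw 44.9 tang -0.0163 rad 0.0702 F [-0.21 -0.69  0.98] q [-0.71  0.64  0.44  1.94 -0.43  0.66 -0.79]
orange [ 284  212  159   31 3405] [354.1 225.5] [0.5684 0.175  0.03  ]
```

Emit:
arm_command:
  targets:
    - [[0.0049,-0.0009,0,0,0,0.07],[0.0049,-0.0009,0,0,0,0.07],[0.0049,-0.0009,0,0,0,0.07],[0.0049,-0.0009,0,0,0,0.07],[0.0049,-0.0009,0,0,0,0.07],[0.0049,-0.0009,0,0,0,0.07],[0.0049,-0.0009,0,0,0,0.07],[0.0049,-0.0009,0,0,0,0.07],[0.0049,-0.0009,0,0,0,0.07],[0.0028,-0.0005,0,0,0,0.04]]

```text
clock: 14.02
position: [0.58, 0.203, 0.0345]
ee_rot: [-3.136, -0.18, 0.001]
force: [-1.4, -0.0, -0.7]
width: 0.004
gripper_force: 0.7
```

Emit:
arm_command:
  targets:
    - [[0.002,-0.0004,0,0,0,0.03],[0.002,-0.0004,0,0,0,0.03],[0.002,-0.0004,0,0,0,0.03]]

```text
clock: 14.4
position: [0.5862, 0.2043, 0.0347]
ee_rot: [-3.141, -0.036, 0.0]
force: [-1.3, 0.7, -0.0]
width: 0.002
gripper_force: 0.7
```

```bash
python3 -c "
from h import *
relp(); im=meas()"
```

```text
14.4 [0.5862 0.2043 0.0347] yaw 1.3 tang -0.0162 rad 0.0692 F [-1.32  0.7  -0.02] q [-0.84  0.75  0.65  1.82 -0.62  0.79 -1.41]
orange [ 279  212  150   31 3047] [340.8 225.5] [0.6055 0.1944 0.03  ]
```

Emit:
arm_command:
  targets:
    - [[0.002,-0.0002,0,0,0,0.02],[0.002,-0.0002,0,0,0,0.02],[0.001,0,0,0,0,0.01],[0,0,0,0,0,0]]

```text
clock: 14.95
position: [0.5914, 0.2046, 0.0348]
ee_rot: [3.141, -0.04, 0.001]
force: [-1.6, 0.9, -0.1]
width: 0.006
gripper_force: 0.4
```

Emit:
arm_command:
  targets:
    - [[0.002,-0.0002,0,0,0,0.02],[0.002,-0.0002,0,0,0,0.02],[0.002,0,0,0,0,0],[0,0,0,0,0,0]]

```text
clock: 15.45
position: [0.594, 0.2051, 0.0342]
ee_rot: [-3.14, 0.103, 0.01]
force: [-13.1, 1.5, 8.4]
width: -0.001
gripper_force: 6.3
```

Force rose to 13 N, so the lever is at its stop. Backing off and lifting clear, then a check.

Emit:
arm_command:
  targets:
    - [[-0.006,0,0,0,0,0],[-0.01,0,0,0,0,0],[-0.012,0,0,0,0,0],[0,0,-0.04,0,0,0],[0,0,-0.06,0,0,0],[0,0,-0.06,0,0,0],[-0.05,0,-0.02,0,0,0],[-0.05,0,-0.02,0,0,0],[0,0,0,0,0,0],[0,0,0,0,0,0]]

```text
clock: 16.7
position: [0.4694, 0.2136, 0.2349]
ee_rot: [-3.139, 0.101, -0.001]
force: [-0.1, -0.3, 0.1]
width: 0.005
gripper_force: 0.0
```

Run:
```python
from h import *
relp(); im=cam("top"); c=im["pixels"][140:290,220:450]; cv2.imwrite("pics/end.png",cv2.cvtColor(cv2.resize(c,None,fx=3.4,fy=3.4,interpolation=cv2.INTER_CUBIC),cv2.COLOR_RGB2BGR))
meas()
```

```text
16.7 [0.4694 0.2136 0.2349] yaw -3.7 tang -0.1393 rad 0.0692 F [-0.06 -0.33  0.06] q [-1.24  0.36  0.95  1.9  -0.33  1.05 -1.79]
red [509   5  24  22 244] [524.   16.3] [ 0.6296 -0.0112  0.02  ]
orange [300  38  78  18 919] [333.3  47.1] [0.6114 0.1907 0.03  ]
```

View pics/end.png

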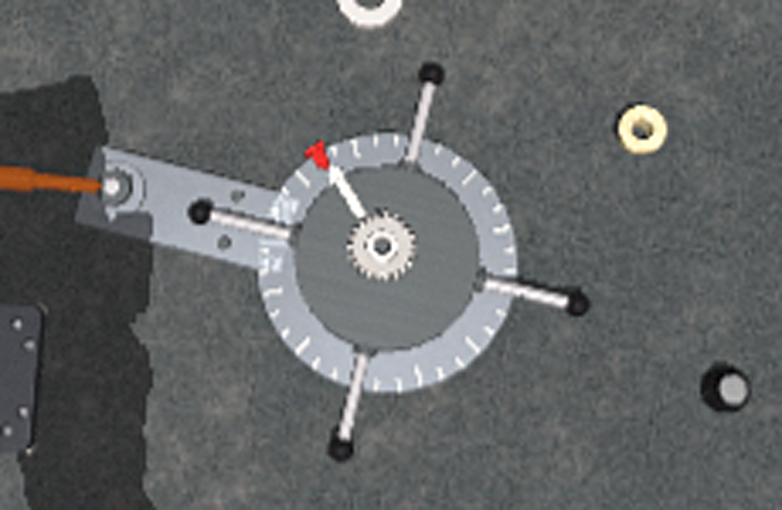

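The pointer at (335,172) meets the red mark at (318,155), the lever points outward along the left at (0–105,185), and the gear and loose things haven't moved.

```bash
python3 -c "
from cell import arm
print(arm.sign_off())"
```

```text
the job is handed in; nothing more can be done
None
```

The job is handed in (the sign-off returned no verdict): the pointer stands opposite the red mark to within about 1°, the lever was pushed until it met its stop, and the gear, red mark and loose things show no visible disturbance in the last camera picture.

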